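# Brake the shuttle tray, right the fallen paint bottle, release the brake

### The job

On the sliding paint tray of the model railway bench, pull the red brake lever towards the robot until it stays by itself in the third notch (the green mark) and let go of it. With the brake on, stand the fallen orange bottle upright on the empty white spot in the lane between or beside the other two bottles, without knocking them over or shifting them, and let go. Then press the yellow release button so that the lever springs back to rest, and leave everything else on the bench where it is.

Things in the scene. Friction and masses are not known exactly. Their poses are not given: they have to be found in the camera images.
- tray: Fixed frame of the tray unit, at varying places and yaw. Origin on the table, below the middle spot of the lane; x runs along the lane away from the robot, y to the left, z up. It carries the deck and, at y -290 mm, the brake unit: grey cheeks 135 mm long (x -68 to +68), 50 mm across, 85 mm high, and a grey block 60 mm long and 60 mm high centred at x -100 under the button.
- deck (a joint): Slide of the plywood deck along tray y, m; 0 = centred. Deck 300 (x) by 240 mm (y -70 to +170), top 27 mm above the table, 9 mm high wooden strips along its two x ends. It moves up to 20 mm either way, lightly spring-centred (1.5 N friction, 0.15 N per mm); the brake in notch 3 locks it to within about 4 mm.
- brake_lever (a joint): Lever angle, rad. 0 = rest, leaning 0.45 from vertical to tray +x; grows as it is pulled to tray -x (lean = 0.45 - value), about an axis along tray y. Ratchet notches hold it at 0.22, 0.44, 0.66 (third) and 0.88, stop at 1.0; it clicks in about 0.03 past each and sags back. Spring return 0.24 Nm + 0.6 Nm/rad; only the button frees it. Starts at rest or in the first notch.
- green_mark (a point): Green mark of the third notch on the dark quadrant arcs either side of the lever, 71 mm from the hinge; the arcs and marks reach 76 mm from it. In order from tray +x: white (rest), white, white, green (third), red (fourth). The lever's yellow pointer shows where it stands.
- lever_hinge (a point): Point on the lever's hinge axis (along tray y), 72 mm above the table, fixed in the brake unit.
- lever_grip (a point): Middle of the gripping part of the lever, 112 mm from the hinge along the lever; moves with it. The red grip is 62 mm long (68 to 130 mm from the hinge), 24 mm wide in tray y and 26 mm thick.
- release_button (a joint): Yellow button travel, m: 0 up, 0.007 fully down. Sprung: 2.5 N to start, 6 N fully down, plus little friction. The lever is freed from about 4 mm down and then swings away from the button to rest in about 1 s; hold the button down until it is there.
- button_top (a point): Centre of the button's flat round top, diameter 32 mm, 74 mm above the table when up; press straight down.
- orange_bottle: The fallen bottle: square, 44 x 44 mm, 88 mm tall, orange with a paper band, then a neck and a round black cap of 28 mm diameter up to 122 mm. Origin in the centre of its foot, z axis from foot to cap. 0.11 to 0.22 kg, centre of mass about 50 mm from the foot. It lies on a flat side on the deck, foot over the empty spot, cap pointing to tray +y within 0.3 rad.
- blue_bottle: Neighbour, same shape, blue with white cap, standing on one of the spots; origin in the centre of its foot, z up.
- green_bottle: Neighbour, same shape, green with white cap, standing on one of the spots; origin in the centre of its foot, z up.
- spot_near (a point): Centre of the white round spot (60 mm diameter) nearest the robot, on the deck's top at tray x -90. One of the three spots is empty, which one varies.
- spot_mid (a point): Centre of the middle white spot, at tray x 0.
- spot_far (a point): Centre of the white spot farthest from the robot, at tray x +90.
- red_car: Bystander: red toy car 76 x 32 x 29 mm on the table between deck and brake. Origin under its centre.
- yellow_car: Bystander: yellow toy car of the same size, left of the tray. Origin under its centre.
- blue_car: Bystander: blue toy car of the same size, right of the tray. Origin under its centre.
- cottage: Bystander: model brick cottage 100 x 80 x 98 mm, left of the tray. Origin under its centre.
- fir_tree: Bystander: model fir tree, 68 mm wide, 130 mm high, far right. Origin under its centre.
- glue_bottle: Bystander: white glue bottle, 56 mm diameter, 170 mm high, right of the tray. Origin under its centre.
Mind the look-alikes: they are no part of the job. There is more than one size of the orange_bottle; the job needs the largest.

How it is judged:
By the outcome, as a careful person would: the job done as asked, in the order asked, and still so for the second after the job is handed in, with the robot touching nothing.
It also fails if it takes over 72 s, if anything falls off the work surface, if the arm or the gripper's body presses on something with over 40 N, if the wrist force passes 120 N, or if a joint passes its speed limit or range.

### The arm

A 7-joint arm with a two-finger parallel gripper is mounted at the origin on the work surface. World frame = base frame: x ahead of the robot, y to its left, z up, the work surface at z = 0. Lengths are in m, angles in rad, forces in N, time in s.
With the tool pointing down it reaches from about 0.425 to 1.025 m from the base axis. Payload 9.4 kg.
Tool frame: the origin (TCP) lies midway between the tips of the shut fingers; the grasp point (between the pads) lies 19 mm behind it (bot.pinch_z is the distance from the TCP to the grasp point, in m); z points along the fingers, y is the line along which they close (so a half turn about z gives the same grasp; the last joint's range is limited). The gripper opens to 85 mm and grips with 20 to 120 N. Pads are 22 mm wide; open, the fingers measure 114 mm over their backs; the gripper's body (76 mm by 85 mm) begins 54 mm behind the grasp point. The pads swing forward as they close: fully open they stand 13 mm farther back than shut.
Start: joints at [1.094, 0.599, -0.003, 1.599, 0.002, 0.943, -0.08], TCP at [0.282, -0.668, 0.231] pointing down, gripper open.
Joint ranges: [-2.57, 2.57], [-0.35, 1.97], [-1.29, 1.29], [0.11, 2.56], [-1.05, 4.19], [0.11, 1.86], [-2.63, 2.63]. Speed limits (rad/s): [2.22, 2.22, 3.01, 3.01, 3.14, 3.14, 3.14].

### API

Orientations are given as a unit quaternion [w, x, y, z].
In Python, from plant import bot gives the robot as it stands.
- The arm moves only by the tool step_arm, never from a script. Its arguments are lists of equal length, an entry for each row: "delta_pos": the shift along the tool's x, y, z in mm, a list of three; "turn": the turn about the tool's z in rad; "fingers": the finger opening in mm, from 0 to 85.4. A call has 1 to 12 rows; each row shifts and turns the commanded pose from where the row before left it, along the tool's axes as they then stand; what a row does not reach is not made up. A row lasts 1/12 s, in which the tool goes at most 41.7 mm and 7.16 degrees, less where a joint would pass 70% of its speed; a pose out of reach is approached as far as the arm can. A call with a gripper value outside its range is refused whole. The fingers move at their own pace and stop on an object; "newtons" is the grip in N (left out, the last holds). Time passes only in rows, so rows that do not move let the fingers close. It gives the time, the measured TCP pose, the force, the opening and the grip force at its end, in the units of the state.
- bot.get_obs(): the state, without advancing time (a new reading comes with each control period).
- bot.snapshot(name): name is "side" or "top" or "wrist"; returns the picture (420x560x3 uint8, red, green, blue); there is no depth.
- bot.get_calibration(name): a dict with "intrinsics" (3x3 intrinsics, pixels), "R" (3x3) and "t" (3): a world point X has camera coordinates R X + t. Camera axes: x right, y down, z forward; pixel columns grow to the right and rows downward; lengths in m; the calibration is good to about 2 mm. A picture is of the moment at which its call begins: read the wrist's pose just before it. get_calibration takes no time and is no camera call; for the wrist camera it gives the pose at the moment of the call.
- bot.close_job(): hands the job in; it is judged then, once.
Trained networks look in the newest picture that a camera, given by its name, has taken for a name from the list of things; names that differ only in an ending like _2 or _b are one class to them, and where a whole thing is asked for, a point or a joint stands for the part that bears it (a point fixed in the world has none). Each returns a list of dicts, best first, with "confidence" (0 to 1); they miss things now and then, are a little off and sometimes report something else, mostly with a low value. They report only what shows in the picture. A call takes as long as a camera call. They do not tell look-alikes from the thing itself.
- bot.trace(camera, label): "mask" (420x560 bool, what is visible of it).
- bot.place_of(camera, label): "position" ([x, y, z] in m, in world coordinates, good to about 4 mm: a listed point, or the origin of a listed thing).
The state is a dict: "time_s": time; "q": joint angles; "qd": joint speeds; "joint_torque": joint torques, N m; "position": TCP position; "tcp_rot": TCP orientation; "ft_force": force on the tool from outside, world axes, zero at the start; "torque": the same for the moment, N m; "finger_gap": opening from 0.0 (shut) to 1.0 (fully open); "finger_force": force on a finger pad.
Only numpy, scipy, OpenCV 4.12 (cv2) and the standard library are available. Lean on these libraries where they do the work, as an engineer would, in place of code of your own. Each camera call takes 0.05 s, during which the arm holds its last target. There are 200 camera calls.

## Working session

There is one attempt and no reset: what is moved stays moved. The work goes in short steps, Python scripts to look and compute and a tool call to move; the robot and the scene stay as the last step left them, time stands still between calls to the robot, and variables do not carry over. Pictures are saved under pics/ and viewed, at most 10 in all, crops included, and the job is handed in when it is done.

Besides the shell and the picture viewer there is one more tool, called as name(argument=value, ...) on one line, values as JSON. step_arm: Moves the arm, as the interface text tells. Its arguments: {"type":"object","properties":{"delta_pos":{"type":"array","items":{"type":"array","items":{"type":"number"}}},"turn":{"type":"array","items":{"type":"number"}},"fingers":{"type":"array","items":{"type":"number"}},"newtons":{"type":"number"}},"required":["delta_pos","turn","fingers"]}

```bash
mkdir -p pics && ls
python3 - <<'E'
from plant import bot
import cv2,numpy as np
o=bot.get_obs();print({k:np.round(v,3).tolist() for k,v in o.items()})
ims=[]
for n in ["top","side"]:
    im=bot.snapshot(n);cv2.imwrite(f"pics/{n}0.png",im[:,:,::-1])
    for l in ["tray","green_mark","lever_hinge","lever_grip","button_top","orange_bottle","blue_bottle","green_bottle","spot_near","spot_mid","spot_far","red_car","glue_bottle","blue_car"]:
        print(n,l,[(np.round(d["position"],3).tolist(),round(d["confidence"],2)) for d in bot.place_of(n,l)][:3])
E
```

```text
pics
{'time_s': 0.0, 'q': [1.094, 0.6, -0.003, 1.6, 0.002, 0.943, -0.08], 'qd': [0.001, 0.0, 0.0, 0.002, -0.001, 0.0, -0.001], 'joint_torque': [0.001, -77.646, 1.565, -25.802, 0.012, 0.009, -0.0], 'position': [0.282, -0.667, 0.23], 'tcp_rot': [-0.001, 0.98, 0.199, -0.0], 'ft_force': [-0.435, 0.488, 0.406], 'torque': [-0.051, -0.019, 0.001], 'finger_force': 0.0, 'finger_gap': 0.998}
top tray [([0.545, 0.082, -0.001], 0.6)]
top green_mark [([0.585, -0.208, 0.141], 0.73), ([0.617, -0.197, 0.181], 0.4)]
top lever_hinge [([0.594, -0.205, 0.072], 0.97)]
top lever_grip []
top button_top [([0.501, -0.222, 0.076], 0.66), ([0.544, 0.08, -0.001], 0.51), ([0.586, -0.209, 0.141], 0.39)]
top orange_bottle [([0.478, 0.346, 0.014], 0.75), ([0.545, 0.089, 0.05], 0.7), ([0.598, -0.202, 0.075], 0.61)]
top blue_bottle [([0.394, -0.504, -0.002], 0.7), ([0.454, 0.068, 0.024], 0.65), ([0.482, 0.522, -0.001], 0.24)]
top green_bottle [([0.632, 0.095, 0.032], 0.56)]
top spot_near [([0.455, 0.063, 0.027], 0.82)]
top spot_mid [([0.541, 0.075, 0.031], 0.89)]
top spot_far [([0.626, 0.101, 0.028], 0.93)]
top red_c
[... 348 characters left out ...]
, 0.028], 0.43)]
side lever_grip [([0.622, -0.196, 0.182], 0.71)]
side button_top [([0.497, -0.216, 0.072], 0.47)]
side orange_bottle [([0.476, 0.347, 0.016], 0.78), ([0.546, 0.092, 0.05], 0.74), ([0.406, -0.13, 0.019], 0.56)]
side blue_bottle [([0.45, 0.065, 0.028], 0.94), ([0.496, -0.219, 0.072], 0.62)]
side green_bottle [([0.628, 0.102, 0.028], 0.84)]
side spot_near [([0.45, 0.062, 0.028], 0.86), ([0.621, -0.198, 0.181], 0.75), ([0.483, 0.52, 0.001], 0.73)]
side spot_mid [([0.545, 0.078, 0.027], 0.95)]
side spot_far [([0.631, 0.1, 0.028], 0.98)]
side red_car []
side glue_bottle [([0.394, -0.506, -0.001], 0.59)]
side blue_car [([0.498, -0.484, -0.001], 0.74), ([0.546, 0.079, 0.024], 0.34)]
```

View pics/top0.png

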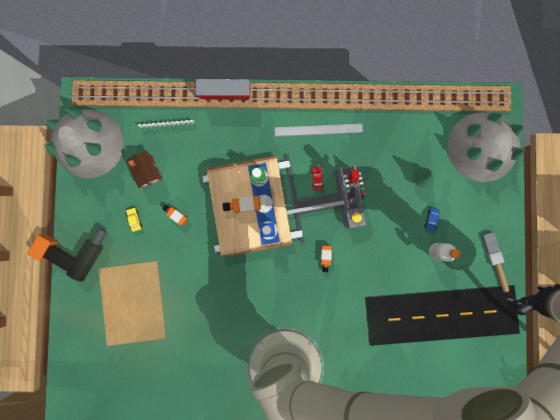

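View pics/side0.png

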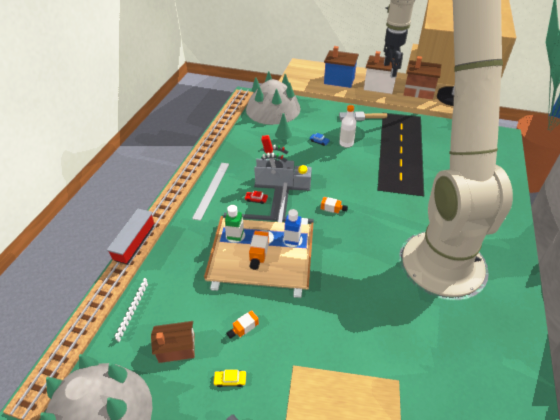

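Three orange bottles show in the top picture: (243,204) lying on the deck, (176,215) and (326,257) on the table. The one on the deck fits: it is the largest and lies over the empty middle spot, between blue (near) and green (far). Next I'll confirm it in a crop and fit the tray frame.

```bash
cat > h.py <<'E'
from plant import bot
import cv2,numpy as np
from scipy.optimize import least_squares
def where(l,cams=("top","side"),near=None,tol=.05):
    r=[]
    for c in cams:
        for d in bot.place_of(c,l):
            p=np.array(d["position"])
            if near is None or np.linalg.norm((p-near)[:2])<tol: r.append(p);break
    return np.mean(r,0) if r else None
def ray(c,uv):
    k=bot.get_calibration(c);R=np.array(k["R"]);t=np.array(k["t"])
    return -R.T@t, R.T@np.linalg.inv(k["intrinsics"])@np.array([*uv,1.])
def at_z(c,uv,z):
    o,d=ray(c,uv);return o+d*(z-o[2])/d[2]
E
python3 - <<'E'
from h import *
import glob
M=[((0,0),(.545,.082),0),((0,0),(.539,.079),0),((0,-.29),(.594,-.205),0),((0,-.29),(.593,-.202),0),((-.1,-.29),(.501,-.222),0),((-.1,-.29),(.497,-.216),0),
((-.0148,-.29),(.585,-.208),0),((-.0148,-.29),(.582,-.202),0),((-.09,0),(.455,.063),1),((-.09,0),(.45,.062),1),((0,0),(.541,.075),1),((0,0),(.545,.078),1),((.09,0),(.626,.101),1),((.09,0),(.631,.1),1)]
def f(p):
    x,y,a,d=p;r=[]
    for l,w,k in M:
        lx,ly=l[0],l[1]+k*d;r+=[x+np.cos(a)*lx-np.sin(a)*ly-w[0],y+np.sin(a)*lx+np.cos(a)*ly-w[1]]
    return r
s=least_squares(f,[.54,.08,.2,0]);print(np.round(s.x,4),np.round(np.reshape(s.fun,(-1,2))*1e3,1).tolist())
top=cv2.imread("pics/top0.png");side=cv2.imread("pics/side0.png")
a=cv2.resize(top[140:280,150:350],None,fx=4,fy=4,interpolation=cv2.INTER_CUBIC);cv2.imwrite("pics/topc.png",a)
# masks for orange
for c in ["top","side"]:
    bot.snapshot(c)
    for d in bot.trace(c,"orange_bottle"):
        ys,xs=np.nonzero(d["mask"]);print(c,round(d["confidence"],2),xs.mean().round(1),ys.mean().round(1),len(xs),cv2.minAreaRect(np.c_[xs,ys].astype(np.float32)))
E
```

```text
[ 0.541   0.0822  0.1924 -0.0024] [[-4.0, 0.2], [2.0, 3.2], [2.4, 2.6], [3.4, -0.4], [-2.7, 0.4], [1.3, -5.6], [-3.1, 2.7], [-0.1, -3.3], [-1.9, -0.4], [3.1, 0.6], [0.4, 4.9], [-3.6, 1.9], [3.8, -3.9], [-1.2, -2.9]]
top 0.71 174.4 214.6 238 ((173.4661865234375, 214.0472869873047), (26.85320472717285, 10.229791641235352), 35.53767776489258)
top 0.58 325.3 256.3 223 ((326.0, 258.0), (26.0, 10.0), 90.0)
top 0.57 242.1 204.2 465 ((240.47525024414062, 204.25250244140625), (14.328536033630371, 37.512901306152344), 84.2894058227539)
top 0.52 352.6 180.4 143 ((352.0882873535156, 181.64706420898438), (7.761139392852783, 24.4960994720459), 14.03624439239502)
top 0.33 273.4 204.3 8128 ((285.3183288574219, 199.70550537109375), (91.0250015258789, 157.41970825195312), 80.13418579101562)
top 0.25 355.8 217.0 72 ((355.5, 217.0), (8.0, 9.0), 90.0)
side 0.87 258.3 248.3 610 ((258.30767822265625, 249.9615478515625), (18.238800048828125, 39.81157684326172), 11.309932708740234)
side 0.67 243.4 324.4 458 ((241.92002868652344, 325.55999755859375), (15.600000381469727, 34.79999923706055), 53.13010025024414)
side 0.56 332.6 204.4 291 ((333.5, 204.0), (14.0, 25.0), 90.0)
side 0.44 292.4 227.2 514 ((292.5, 226.5), (35.0, 17.0), 90.0)
```

View pics/topc.png

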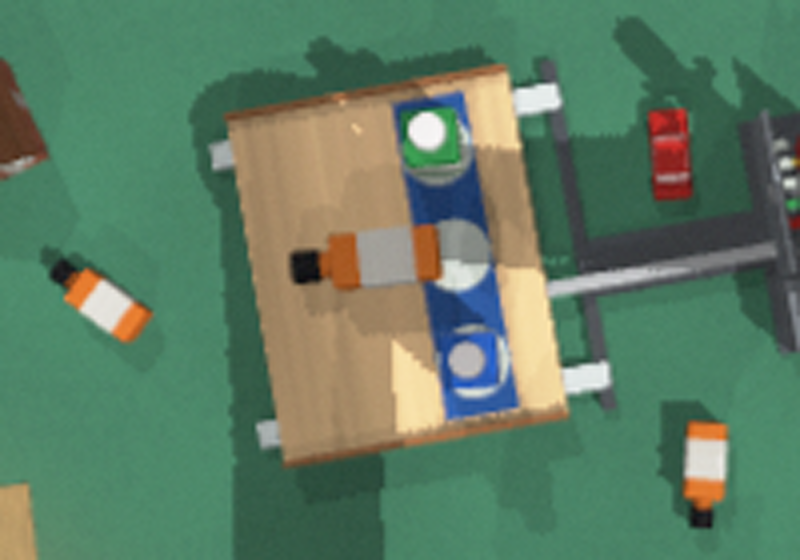

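The crop shows the deck bottle at about 37 px long, against about 27 px for the two on the table. So it is the largest, with its cap pointing to tray +y at pixel (226,207). Moving towards the lever.

step_arm(delta_pos=[[0,0,-20],[0,0,-20],[28,-26,0],[28,-26,0],[28,-26,0],[28,-26,0],[28,-26,0],[28,-26,0],[28,-26,0],[28,-26,0],[28,-26,0],[28,-26,0]], turn=[0.104,0.104,0,0,0,0,0,0,0,0,0,0], fingers=[60,60,60,60,60,60,60,60,60,60,60,60], newtons=30)

```text
time_s: 2.7
position: [0.5084, -0.3576, 0.2715]
tcp_rot: [0.0, 0.995, 0.096, 0.0]
ft_force: [0.8, -0.3, -0.0]
finger_gap: 0.7
finger_force: 0.0
```

```bash
cat >> h.py <<'E'
from scipy.spatial.transform import Rotation as Rn
O=np.array([.541,.0822]);A=.1924
def tray(lx,ly,z):
    c,s=np.cos(A),np.sin(A);return np.array([O[0]+c*lx-s*ly,O[1]+s*lx+c*ly,z])
def untray(p):
    c,s=np.cos(A),np.sin(A);d=np.array(p)[:2]-O;return np.array([c*d[0]+s*d[1],-s*d[0]+c*d[1],p[2]])
def st():
    o=bot.get_obs();q=o["tcp_rot"];R=Rn.from_quat([q[1],q[2],q[3],q[0]]).as_matrix()
    return o,np.array(o["position"]),R
def go(target,gphi=None):
    o,p,R=st();print("t",round(o["time_s"],2),"phi",round(np.arctan2(R[1,0],R[0,0]),4),"tray",np.round(untray(p)*1e3,1),"tool delta mm",np.round(R.T@(np.array(target)-p)*1e3,1),"gap",round(o["finger_gap"]*85.4,1),"ff",round(o["finger_force"],1),"F",np.round(o["ft_force"],1),"q",np.round(o["q"],2))
E
python3 - <<'E'
from h import *
go(tray(.0255,-.29,.23))
print("pinch",bot.pinch_z)
cap=at_z("top",(226.3,206.8),.049);foot=at_z("top",(259.5,202.8),.049)
print("cap",untray(cap),"foot",untray(foot))
print("place",untray([.5455,.0905,.05]))
E
```

```text
t 2.7 phi 0.1917 tray [-116.1 -425.5  271.5] tool delta mm [ 141.5 -135.6   41.5] gap 59.8 ff 0.0 F [ 0.8 -0.3 -0. ] q [ 0.51  0.43  0.02  1.8  -0.01  0.9  -0.85]
pinch 0.0187
cap [0.00749936 0.1208206  0.049     ] foot [0.00148333 0.01077287 0.049     ]
place [0.00600405 0.00728638 0.05      ]
```

step_arm(delta_pos=[[28,-27,0],[28,-27,0],[28,-27,0],[28,-27,0],[29,-27,0],[0,0,0],[0,0,0]], turn=[0,0,0,0,0,0,0], fingers=[55,55,55,55,55,55,55])

```text
time_s: 3.28
position: [0.6217, -0.1965, 0.271]
tcp_rot: [-0.0, 0.995, 0.098, 0.0]
ft_force: [0.4, -0.8, -1.2]
finger_gap: 0.642
finger_force: 0.0
```

Run:
```python
from h import *
im=bot.snapshot("wrist");cv2.imwrite("pics/w1.png",im[:,:,::-1])
for l in ["lever_grip","lever_hinge","green_mark","button_top"]:
    print(l,[(np.round(untray(d["position"])*1e3),round(d["confidence"],2)) for d in bot.place_of("wrist",l)][:2])
go(tray(.0255,-.29,.165))
```

```text
lever_grip [(array([  27., -288.,  181.]), 0.63)]
lever_hinge [(array([   1., -291.,   66.]), 0.75), (array([-88.,   2.,  24.]), 0.32)]
green_mark [(array([  57., -194.,   -4.]), 0.71)]
button_top [(array([ -99., -290.,   75.]), 0.76), (array([88., -2., 29.]), 0.68)]
t 3.53 phi 0.1894 tray [  22.7 -293.5  271.4] tool delta mm [  2.8  -3.5 106.4] gap 54.7 ff 0.0 F [ 0.1  0.3 -0.7] q [ 0.22  0.47  0.01  1.74 -0.    0.94 -1.15]
```

View pics/w1.png

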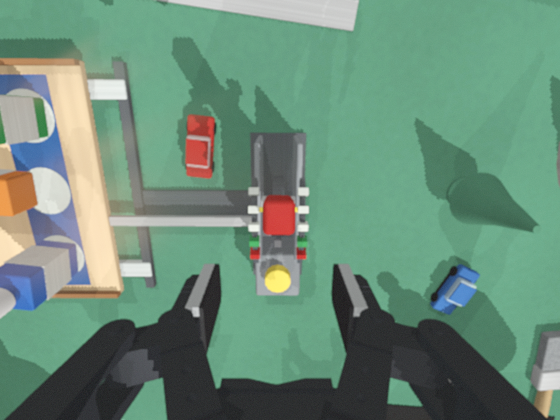

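The wrist view shows the red grip at (278,214), centred between the finger tips, with its pointer at the second white mark (first notch). The green marks are at (254,244) and (303,244). Descending and gripping.

step_arm(delta_pos=[[3,-3,30],[0,0,30],[0,0,30],[0,0,18],[0,0,0],[0,0,0],[0,0,0],[0,0,0],[0,0,0],[0,0,0],[0,0,0]], turn=[0,0,0,0,0,0,0,0,0,0,0], fingers=[55,55,55,55,55,15,15,15,15,15,15], newtons=30)

```text
time_s: 4.45
position: [0.6236, -0.1978, 0.1651]
tcp_rot: [0.001, 0.995, 0.095, 0.002]
ft_force: [1.5, -4.9, 4.9]
finger_gap: 0.282
finger_force: 35.0
```

Run:
```python
from h import *
go(tray(-.0277,-.29,.162))
```

```text
t 4.45 phi 0.1909 tray [  27.5 -290.7  165.1] tool delta mm [-55.2  -0.6   3. ] gap 24.1 ff 35.0 F [ 1.5 -4.9  4.9] q [ 0.22  0.59 -0.    1.83  0.    0.72 -1.16]
```

step_arm(delta_pos=[[-8,0,-1],[-8,0,-1],[-8,0,-1],[-8,0,0],[-8,0,1],[-7,0,1],[-6,0,1],[-4,0,1],[0,0,0],[0,0,0]], turn=[0,0,0,0,0,0,0,0,0,0], fingers=[15,15,15,15,15,15,15,15,15,15])

```text
time_s: 5.28
position: [0.57, -0.2084, 0.1649]
tcp_rot: [0.002, 0.995, 0.096, 0.004]
ft_force: [2.5, -5.5, 6.4]
finger_gap: 0.278
finger_force: 34.2
```

Run:
```python
from h import *
go(tray(-.0277,-.29,.162))
bot.snapshot("side")
for l in ["lever_grip"]:
    print(l,[(np.round(untray(d["position"])*1e3),round(d["confidence"],2)) for d in bot.place_of("side",l)][:2])
```

```text
t 5.28 phi 0.1915 tray [ -27.1 -290.8  164.9] tool delta mm [-0.6 -0.8  2.9] gap 23.7 ff 34.2 F [ 2.5 -5.5  6.4] q [ 0.26  0.53 -0.01  1.94  0.01  0.65 -1.13]
lever_grip [(array([ -23., -287.,  183.]), 0.73), (array([ 1., -4., 22.]), 0.27)]
```

step_arm(delta_pos=[[-5,0,1],[0,0,0],[0,0,0],[0,0,0],[0,0,0],[0,0,0],[0,0,0],[0,0,-30],[0,0,-40],[0,0,-40]], turn=[0,0,0,0,0,0,0,0,0,0], fingers=[15,15,15,55,55,55,55,55,55,55])

```text
time_s: 6.22
position: [0.5606, -0.2076, 0.2716]
tcp_rot: [-0.001, 0.995, 0.096, -0.002]
ft_force: [0.7, 0.1, -0.2]
finger_gap: 0.643
finger_force: 0.0
```

Run:
```python
from h import *
go(tray(-.0277,-.29,.162))
im=bot.snapshot("wrist");cv2.imwrite("pics/w2.png",im[:,:,::-1])
for c in ["wrist","side"]:
    if c=="side": bot.snapshot(c)
    print([(np.round(untray(d["position"])*1e3),round(d["confidence"],2)) for d in bot.place_of(c,"lever_grip")][:2])
```

```text
t 6.22 phi 0.192 tray [ -36.1 -288.2  271.6] tool delta mm [  8.8   2.  109.5] gap 54.9 ff 0.0 F [ 0.7  0.1 -0.2] q [ 0.26  0.4  -0.    1.85  0.    0.89 -1.12]
[(array([ -20., -291.,  183.]), 0.81), (array([-146., -550.,    2.]), 0.68)]
[(array([ -25., -289.,  183.]), 0.59), (array([-88.,   0.,  29.]), 0.23)]
```

View pics/w2.png

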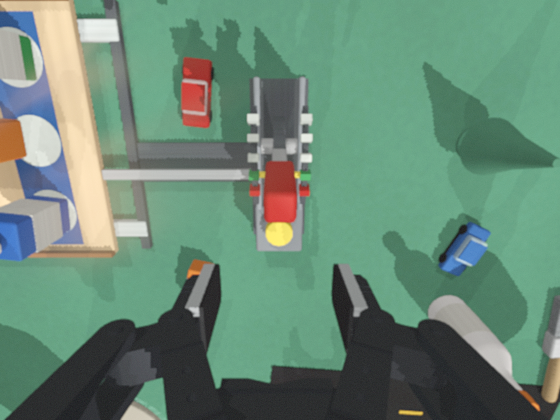

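The pointer now stands at the green marks (255,175) and (306,175), and the grip measures x about -23 mm, so the lever is in the third notch. Next the bottle.

step_arm(delta_pos=[[0,0,0],[0,0,0],[0,0,0],[0,0,0],[0,0,0],[0,0,0],[0,0,0],[0,0,0],[0,0,0],[0,0,0],[0,0,0],[0,0,0]], turn=[-0.12,-0.12,-0.12,-0.12,-0.12,-0.12,-0.12,-0.12,-0.12,-0.12,-0.12,-0.12], fingers=[55,55,55,55,55,55,55,55,55,55,55,55])

```text
time_s: 7.42
position: [0.5607, -0.2077, 0.2694]
tcp_rot: [-0.002, 0.683, 0.731, -0.001]
ft_force: [-0.3, 0.6, -0.6]
finger_gap: 0.646
finger_force: 0.0
```

step_arm(delta_pos=[[0,0,0],[37,2,0],[37,2,0],[37,2,0],[37,2,0],[37,2,0],[37,2,0],[37,2,0],[37,2,0],[37,2,0],[37,2,0],[0,0,0]], turn=[-0.076,0,0,0,0,0,0,0,0,0,0,0], fingers=[55,55,55,55,55,55,55,55,55,55,55,55])

```text
time_s: 8.42
position: [0.5286, 0.1695, 0.2702]
tcp_rot: [-0.002, 0.653, 0.757, 0.001]
ft_force: [-0.2, 0.6, -0.1]
finger_gap: 0.646
finger_force: 0.0
```

Run:
```python
from h import *
go(tray(.008,.118,.271))
im=bot.snapshot("wrist");cv2.imwrite("pics/w3.png",im[:,:,::-1])
for l in ["orange_bottle","spot_mid","spot_far","spot_near","blue_bottle","green_bottle"]:
    print(l,[(np.round(untray(d["position"])*1e3),round(d["confidence"],2)) for d in bot.place_of("wrist",l)][:2])
```

```text
t 8.42 phi 1.7174 tray [  4.5  88.  270.2] tool delta mm [30.1  2.1 -0.6] gap 55.2 ff 0.0 F [-0.2  0.6 -0.1] q [-0.06  0.39 -0.47  1.93  0.22  0.88 -0.5 ]
orange_bottle [(array([ -8., 271.,  18.]), 0.79), (array([ 6., 14., 50.]), 0.59)]
spot_mid [(array([-1., -4., 25.]), 0.91)]
spot_far []
spot_near []
blue_bottle [(array([-91.,  -2.,  31.]), 0.95)]
green_bottle [(array([88.,  1., 30.]), 0.69)]
```

View pics/w3.png

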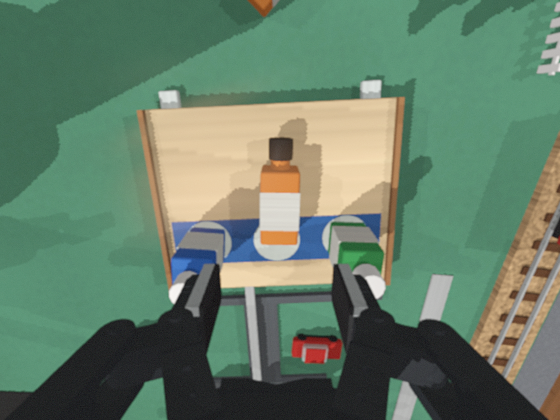

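Run:
```python
from h import *
for uv,z in [((281,149),.055),((281,138),.049),((281,160),.055),((281,166),.071),((280,236),.071),((280,245),.030),((277,241),.027)]:
    print(uv,np.round(untray(at_z("wrist",uv,z))*1e3,1))
for d in bot.trace("wrist","orange_bottle"):
    ys,xs=np.nonzero(d["mask"]);print(round(d["confidence"],2),xs.min(),xs.max(),ys.min(),ys.max(),[xs[ys==r].mean() for r in (145,150,175,200,230)if (ys==r).any()])
```

```text
(281, 149) [ 11.4 109.4  55. ]
(281, 138) [ 12.  120.7  49. ]
(281, 160) [10.7 97.2 55. ]
(281, 166) [10.3 93.6 71. ]
(280, 236) [ 4.9 11.2 71. ]
(280, 245) [  3.6 -19.8  30. ]
(277, 241) [ -0.1 -15.1  27. ]
0.76 259 299 137 245 [np.float64(280.0), np.float64(280.0), np.float64(279.5), np.float64(278.5), np.float64(278.5)]
0.74 249 277 0 14 []
```

Run:
```python
from h import *
print("deck edge wrist",np.round(untray(at_z("wrist",(280,105),.027))*1e3,1))
print("deck edge top",np.round(untray(at_z("top",(213.2,206.8),.027))*1e3,1))
for u in (222.5,230.5,260):print("top",u,np.round(untray(at_z("top",(u,206.5 if u<240 else 202.8),.055))*1e3,1))
k=bot.get_calibration("wrist");R=np.array(k["R"]);print("cam tray",untray(-R.T@np.array(k["t"])),"fwd",R[2])
for p in [(.01,.126,.049),(.01,.12,.063),(.005,.004,.071),(0,.168,.027),(0,0,.027),(.01,.09,.071)]:
    c=R@tray(*p)+k["t"];q=np.array(k["intrinsics"])@c;print(p,np.round(q[:2]/q[2],1))
im=cv2.cvtColor(cv2.imread("pics/w3.png"),cv2.COLOR_BGR2RGB).astype(int)
print("col280 rows95-170",[tuple(im[r,281]) for r in range(96,112,2)],[ (r,tuple(im[r,281])) for r in range(132,172,3)],[ (r,tuple(im[r,280])) for r in range(232,262,3)])
```

```text
deck edge wrist [ 13.2 155.7  27. ]
deck edge top [ 16.9 166.9  27. ]
top 222.5 [ 10.2 132.2  55. ]
top 230.5 [  5.6 106.3  55. ]
top 260 [ 0.7  8.8 55. ]
cam tray [0.00940356 0.16263822 0.41420621] fwd [ 0.04303022 -0.3245695  -0.94488255]
(0.01, 0.126, 0.049) [278.8 133.5]
(0.01, 0.12, 0.063) [279.2 140.5]
(0.005, 0.004, 0.071) [280.3 241.7]
(0, 0.168, 0.027) [267.9  94.3]
(0, 0, 0.027) [276.3 230.5]
(0.01, 0.09, 0.071) [280.7 169.4]
col280 rows95-170 [(np.int64(71), np.int64(112), np.int64(88)), (np.int64(70), np.int64(113), np.int64(88)), (np.int64(69), np.int64(114), np.int64(91)), (np.int64(115), np.int64(123), np.int64(96)), (np.int64(219), np.int64(194), np.int64(156)), (np.int64(220), np.int64(196), np.int64(157)), (np.int64(211), np.int64(187), np.int64(149)), (np.int64(211), np.int64(188), np.int64(149))] [(132, (np.int64(170), np.int64(149), np.int64(117))), (135, (np.int64(171), np.int64(148), np.int64(115))), (138, (np.int64(61), np.int64(50), np.int64(39))), (141, (np.int64(70), np.int64(60), np.int64(55))), (144, (np.int64(70), np.int64(62), np.int64(54))), (147, (np.
[... 292 characters left out ...]
3))), (165, (np.int64(192), np.int64(122), np.int64(67))), (168, (np.int64(177), np.int64(113), np.int64(66))), (171, (np.int64(154), np.int64(97), np.int64(58)))] [(232, (np.int64(219), np.int64(139), np.int64(68))), (235, (np.int64(222), np.int64(139), np.int64(68))), (238, (np.int64(221), np.int64(141), np.int64(70))), (241, (np.int64(220), np.int64(139), np.int64(66))), (244, (np.int64(212), np.int64(158), np.int64(119))), (247, (np.int64(198), np.int64(203), np.int64(195))), (250, (np.int64(198), np.int64(203), np.int64(195))), (253, (np.int64(198), np.int64(202), np.int64(195))), (256, (np.int64(197), np.int64(201), np.int64(192))), (259, (np.int64(184), np.int64(193), np.int64(189)))]
```

Run:
```python
from h import *
go(tray(.010,.1385,.271))
im=bot.snapshot("wrist").astype(int)
dark=(im.max(2)<110)&(im.min(2)<75)
n,lab,s,c=cv2.connectedComponentsWithStats(dark.astype(np.uint8))
for i in range(1,n):
    if 150<s[i,4]<1500: print(s[i],c[i].round(1))
for d in bot.trace("wrist","orange_bottle"):
    ys,xs=np.nonzero(d["mask"]);rs=range(ys.min(),ys.max(),10);print(round(d["confidence"],2),xs.min(),xs.max(),ys.min(),ys.max(),[(r,xs[ys==r].mean().round(1)) for r in rs])
    if ys.max()>150:
        r0=ys.min();m=lambda r:xs[ys==r].mean()
        print("capend",untray(at_z("wrist",(m(r0+6),r0),.055))*1e3,"capaxis",untray(at_z("wrist",(m(r0+10),r0+10),.06))*1e3,"foot",untray(at_z("wrist",(m(ys.max()-6),ys.max()),.071))*1e3,"bodyaxis",untray(at_z("wrist",(m(ys.max()-20),ys.max()-20),.071))*1e3)
im8=im.astype(np.uint8)
col=im8[60:140,250];print([ (60+i) for i in range(79) if np.abs(col[i+1].astype(int)-col[i]).max()>40])
print("spot",[np.round(untray(d["position"])*1e3) for d in bot.place_of("wrist","spot_mid")],[np.round(untray(d["position"])*1e3) for d in bot.place_of("wrist","orange_bottle")])
for r in (90,95,100,105):print(r,untray(at_z("wrist",(250,r),.027))*1e3)
```

```text
t 8.82 phi 1.7057 tray [  5.1  78.  270.9] tool delta mm [60.7  1.5 -0.1] gap 54.9 ff 0.0 F [-0.2  0.1  0.8] q [-0.05  0.38 -0.47  1.93  0.22  0.88 -0.49]
[146   0  39  17 273] [166.8   5.2]
[461   0  65  31 602] [482.5  10.8]
[365  64  33  21 181] [384.4  76.2]
[290  75  68  16 626] [326.8  83. ]
[175  78  27  19 175] [184.5  88.4]
[267 127  24  23 510] [279.  138.3]
[341 232  42   9 311] [360.6 235.9]
0.68 258 298 127 235 [(127, np.float64(278.5)), (137, np.float64(278.0)), (147, np.float64(277.5)), (157, np.float64(277.0)), (167, np.float64(278.0)), (177, np.float64(278.0)), (187, np.float64(278.0)), (197, np.float64(277.5)), (207, np.float64(278.0)), (217, np.float64(278.0)), (227, np.float64(277.5))]
capend [  9.6971063  134.01709184  55.        ] capaxis [  9.11877705 123.892717    60.        ] foot [ 2.43808652 13.16852802 71.        ] bodyaxis [ 4.37238977 37.92462943 71.        ]
[93, 94]
spot [array([-2., -2., 27.])] [array([ 2., 11., 47.])]
90 [-19.71942471 174.64307429  27.        ]
95 [-20.15904656 169.32323822  27.        ]
100 [-20.60291453 163.95202026  27.        ]
105 [-21.05109042 158.52867238  27.        ]
```

step_arm(delta_pos=[[29,1,0],[29.5,0.5,0],[0,0,35],[0,0,35],[0,0,35],[0,0,35],[0,0,35],[0,0,30],[0,0,18],[0,0,10],[0,0,0],[0,0,0]], turn=[0,0,0,0,0,0,0,0,0,0,0,0], fingers=[48,48,48,48,48,48,48,48,48,48,48,48], newtons=20)

```text
time_s: 10.02
position: [0.5246, 0.2195, 0.0385]
tcp_rot: [-0.0, 0.657, 0.754, -0.0]
ft_force: [-0.1, 0.7, 0.1]
finger_gap: 0.564
finger_force: 0.0
```

Run:
```python
from h import *
go(tray(.010,.1365,.031))
```

```text
t 10.02 phi 1.7079 tray [ 10.2 137.9  38.5] tool delta mm [-1.4 -0.1  7.5] gap 48.1 ff 0.0 F [-0.1  0.7  0.1] q [-0.31  0.71 -0.28  2.08  0.47  0.41 -0.82]
```

step_arm(delta_pos=[[-1.5,0,7],[0,0,0],[0,0,0],[0,0,0],[0,0,0],[0,0,0],[0,0,0]], turn=[0,0,0,0,0,0,0], fingers=[48,20,20,20,20,20,20], newtons=20)

```text
time_s: 10.6
position: [0.5251, 0.218, 0.0317]
tcp_rot: [0.0, 0.657, 0.754, 0.0]
ft_force: [0.9, 0.6, 1.6]
finger_gap: 0.309
finger_force: 19.6
```

Run:
```python
from h import *
go(tray(.010,.1365,.031))
```

```text
t 10.6 phi 1.7077 tray [ 10.3 136.3  31.7] tool delta mm [ 0.2 -0.4  0.7] gap 26.4 ff 19.6 F [0.9 0.6 1.6] q [-0.31  0.72 -0.27  2.09  0.47  0.39 -0.82]
```

step_arm(delta_pos=[[-1,0,-7],[-2,0,-7],[-3,0,-7],[-3,0,-7],[-4,0,-7],[-4,0,-6],[-4,0,-6],[-4,0,-6],[0,0,0]], turn=[0,0,0,0,0,0,0,0,0], fingers=[20,20,20,20,20,20,20,20,20])

```text
time_s: 11.35
position: [0.5287, 0.1919, 0.0854]
tcp_rot: [0.001, 0.658, 0.753, 0.0]
ft_force: [0.5, -0.4, -1.0]
finger_gap: 0.311
finger_force: 21.0
```

Run:
```python
from h import *
go(tray(.010,.1365,.031))
im=bot.snapshot("side");cv2.imwrite("pics/s2.png",cv2.resize(im[150:310,160:360,::-1],None,fx=3.5,fy=3.5,interpolation=cv2.INTER_CUBIC))
```

```text
t 11.35 phi 1.7064 tray [  8.9 110.   85.4] tool delta mm [26.5 -0.4 54.4] gap 26.5 ff 21.0 F [ 0.5 -0.4 -1. ] q [-0.22  0.63 -0.34  2.08  0.43  0.5  -0.74]
```

View pics/s2.png

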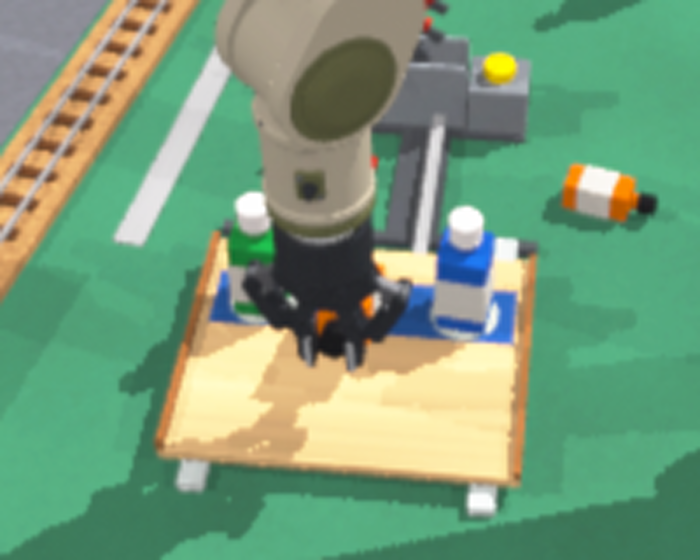

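Run:
```python
from h import *
im=bot.snapshot("wrist");cv2.imwrite("pics/w4.png",im[:,:,::-1])
o,p,R=st();k=bot.get_calibration("wrist");Rc=np.array(k["R"]);t=np.array(k["t"])
def pr(q):
    c=Rc@tray(*q)+t;c=np.array(k["intrinsics"])@c;return np.round(c[:2]/c[2])
cy,cz=untray(p)[1]*1e-0,p[2]+.0187
piv=np.array([.0095,cy-.0075,cz])
for th in (0,.25,.5,.75):
    a=np.array([-.0,-np.cos(th),-np.sin(th)]);n=np.array([0,-np.sin(th),np.cos(th)])
    f=piv+a*.118;sh=piv+a*.030
    print(th,"foot top edge",pr(f+n*.022),"foot low",pr(f-n*.022),"shoulder top",pr(sh+n*.022), "lowz",(f-n*.022)[2])
for d in bot.trace("wrist","orange_bottle"):
    ys,xs=np.nonzero(d["mask"]);print(round(d["confidence"],2),xs.min(),xs.max(),ys.min(),ys.max(),len(xs))
```

```text
0 foot top edge [292. 529.] foot low [289. 442.] shoulder top [284. 401.] lowz 0.08118302156828305
0.25 foot top edge [290. 468.] foot low [287. 394.] shoulder top [285. 393.] lowz 0.05267328109861516
0.5 foot top edge [288. 416.] foot low [285. 350.] shoulder top [284. 380.] lowz 0.027303991651398893
0.75 foot top edge [286. 370.] foot low [283. 310.] shoulder top [284. 366.] lowz 0.006652492770305562
0.58 236 315 278 383 6447
0.23 137 187 365 419 765
```

View pics/w4.png

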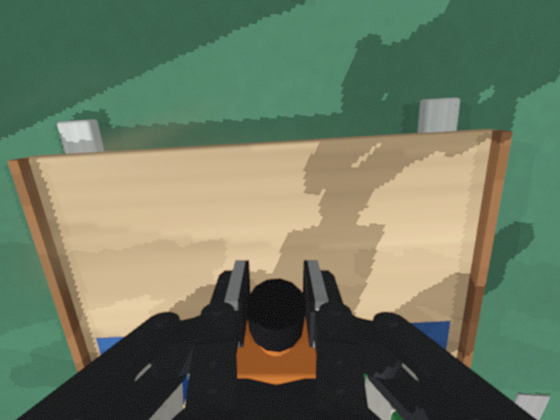

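The cap end face at (276,310) faces up, and the orange shoulder edge at row 380 matches a tilt of 0.5 rad. So the bottle is pivoting on its foot edge as intended. Continuing the arc.

step_arm(delta_pos=[[-4.3,0,-4.5],[-4.3,0,-4.5],[-4.8,0,-4],[-4.7,0,-4.1],[-5.1,0,-3.5],[-5.2,0,-3.5],[-5.5,0,-3],[-5.5,0,-2.9],[-5.8,0,-2.4],[-5.8,0,-2.4],[-6,0,-1.8],[-6,0,-1.7]], turn=[0,0,0,0,0,0,0,0,0,0,0,0], fingers=[20,20,20,20,20,20,20,20,20,20,20,20])

```text
time_s: 12.5
position: [0.5367, 0.13, 0.1227]
tcp_rot: [-0.0, 0.657, 0.754, -0.0]
ft_force: [-0.0, 0.7, -2.1]
finger_gap: 0.311
finger_force: 21.3
```

step_arm(delta_pos=[[-6.1,0,-1.2],[-6.2,0,-1],[-6.2,0,-0.5],[-6.2,0,-0.4],[-6.2,0,0],[-6.3,0,0.4],[-4,0,0.5],[0,0,0],[0,0,0]], turn=[0,0,0,0,0,0,0,0,0], fingers=[20,20,20,20,20,20,20,20,20])

```text
time_s: 13.25
position: [0.5423, 0.0897, 0.1247]
tcp_rot: [-0.0, 0.657, 0.754, -0.0]
ft_force: [0.3, -0.6, -2.4]
finger_gap: 0.315
finger_force: 21.3
```

Run:
```python
from h import *
go(tray(0,0,.125))
im=bot.snapshot("side");cv2.imwrite("pics/s3.png",cv2.resize(im[150:310,160:360,::-1],None,fx=3.5,fy=3.5,interpolation=cv2.INTER_CUBIC))
im=bot.snapshot("wrist");cv2.imwrite("pics/w5.png",im[:,:,::-1])
for c in ("side","wrist"):
  print(c,[(np.round(untray(d["position"])*1e3),round(d["confidence"],2)) for d in bot.place_of(c,"orange_bottle")][:3])
a=cv2.imread("pics/s3.png");b=cv2.imread("pics/w5.png")
b=cv2.resize(b[200:],(560,220));a=cv2.resize(a,(440,352));H=np.zeros((580,560,3),np.uint8);H[:352,:440]=a;H[360:580]=b;cv2.imwrite("pics/c5.png",H)
```

```text
t 13.25 phi 1.7074 tray [  2.7   7.1 124.7] tool delta mm [-7.2 -2.3 -0.3] gap 26.9 ff 21.3 F [ 0.3 -0.6 -2.4] q [ 0.01  0.57 -0.4   2.08  0.4   0.57 -0.54]
side [(array([-17., 270.,  15.]), 0.85), (array([-173., -184.,   18.]), 0.54), (array([  -5., -104.,   84.]), 0.41)]
wrist [(array([  -2., -103.,   87.]), 0.84)]
```

View pics/c5.png

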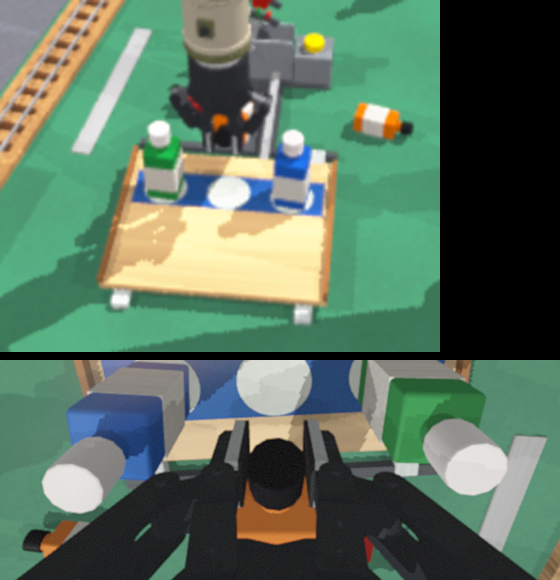

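The combined picture shows the bottle still held at about 0.5 rad tilt, with its foot in the air past the deck edge; the empty spot shows at (228,192). Pad friction is holding it. I'll carry it back over the deck gently, then jerk up and towards -y so that inertia swings the foot down.

step_arm(delta_pos=[[3,0,0],[6,0,0],[10,0,0],[14,0,0],[16,0,0],[16,0,0],[14,0,0],[10,0,0],[6,0,0],[3,0,0],[0,0,0],[0,0,0]], turn=[0,0,0,0,0,0,0,0,0,0,0,0], fingers=[20,20,20,20,20,20,20,20,20,20,20,20])

```text
time_s: 14.45
position: [0.5289, 0.1864, 0.1247]
tcp_rot: [0.0, 0.657, 0.754, -0.0]
ft_force: [0.2, -0.0, -1.6]
finger_gap: 0.313
finger_force: 21.3
```

step_arm(delta_pos=[[-28,0,-28],[-28,0,-28],[-20,0,-20],[-13,0,-13],[-7,0,-7],[-3,0,-3],[0,0,0],[0,0,0],[0,0,0]], turn=[0,0,0,0,0,0,0,0,0], fingers=[20,20,20,20,20,20,20,20,20])

```text
time_s: 15.2
position: [0.5418, 0.0897, 0.2228]
tcp_rot: [-0.001, 0.657, 0.754, -0.0]
ft_force: [0.2, 0.2, -2.6]
finger_gap: 0.312
finger_force: 24.1
```

```bash
cat >> h.py <<'E'
def tilt(gy_off=-.0075):
    o,p,R=st();bot.snapshot("wrist");g=untray(p)+[0,gy_off,.0187]
    for d in bot.place_of("wrist","orange_bottle")[:3]:
        f=untray(d["position"])-g;print("conf",round(d["confidence"],2),"foot-grip",np.round(f*1e3),"tilt",round(np.arctan2(-f[2],-f[1]),2))
E
python3 - <<'E'
from h import *
go(tray(0,.11,.125));tilt()
E
```

```text
t 15.2 phi 1.7092 tray [  2.2   7.3 222.8] tool delta mm [102.4  -7.6  97.9] gap 26.6 ff 24.1 F [ 0.2  0.2 -2.6] q [ 0.08  0.44 -0.48  1.99  0.28  0.78 -0.43]
conf 0.98 foot-grip [-179. -184. -223.] tilt 0.88
conf 0.73 foot-grip [ -5. -80. -91.] tilt 0.85
```

The jerk took the tilt from about 0.53 to 0.85. Repeating it.

step_arm(delta_pos=[[3,0,2],[6,0,4],[10,0,7],[14,0,9],[16,0,11],[16,0,11],[14,0,9],[10,0,7],[6,0,4],[3,0,2],[0,0,0],[0,0,0]], turn=[0,0,0,0,0,0,0,0,0,0,0,0], fingers=[20,20,20,20,20,20,20,20,20,20,20,20])

```text
time_s: 16.3
position: [0.5292, 0.1855, 0.1579]
tcp_rot: [0.0, 0.657, 0.754, -0.0]
ft_force: [-0.3, -0.3, -0.8]
finger_gap: 0.315
finger_force: 24.1
```

step_arm(delta_pos=[[-34,0,-22],[-34,0,-22],[-18,0,-14],[-12,0,-10],[-7,0,-6],[-3,0,-3],[0,0,0],[0,0,0],[0,0,0]], turn=[0,0,0,0,0,0,0,0,0], fingers=[20,20,20,20,20,20,20,20,20])

```text
time_s: 17.05
position: [0.5434, 0.0799, 0.2342]
tcp_rot: [-0.0, 0.657, 0.754, -0.0]
ft_force: [1.1, 0.1, -1.0]
finger_gap: 0.312
finger_force: 25.7
```

Run:
```python
from h import *
go(tray(0,.11,.125));tilt()
```

```text
t 17.05 phi 1.7092 tray [  1.9  -2.7 234.2] tool delta mm [112.4  -7.8 109.2] gap 26.7 ff 25.7 F [ 1.1  0.1 -1. ] q [ 0.11  0.42 -0.49  1.98  0.27  0.8  -0.4 ]
conf 0.88 foot-grip [-175. -171. -237.] tilt 0.94
conf 0.55 foot-grip [  -4.  -66. -101.] tilt 0.99
```

step_arm(delta_pos=[[4,0,2],[8,0,5],[12,0,8],[16,0,11],[18,0,12],[18,0,12],[16,0,11],[12,0,8],[8,0,5],[4,0,2],[0,0,0],[0,0,0]], turn=[0,0,0,0,0,0,0,0,0,0,0,0], fingers=[20,20,20,20,20,20,20,20,20,20,20,20])

```text
time_s: 18.15
position: [0.528, 0.1937, 0.1588]
tcp_rot: [0.0, 0.657, 0.754, -0.0]
ft_force: [-0.8, -0.3, -1.0]
finger_gap: 0.314
finger_force: 25.7
```

step_arm(delta_pos=[[-39,0,-13],[-39,0,-13],[-19,0,-10],[-13,0,-8],[-8,0,-5],[-4,0,-3],[0,0,0],[0,0,0],[0,0,0]], turn=[0,0,0,0,0,0,0,0,0], fingers=[20,20,20,20,20,20,20,20,20])

```text
time_s: 18.9
position: [0.5443, 0.0741, 0.2105]
tcp_rot: [-0.0, 0.657, 0.754, 0.0]
ft_force: [-0.1, -0.9, -1.9]
finger_gap: 0.316
finger_force: 26.6
```

Run:
```python
from h import *
go(tray(0.002,.065,.14));tilt()
```

```text
t 18.9 phi 1.7092 tray [  1.7  -8.6 210.5] tool delta mm [73.5 -3.6 70.5] gap 27.0 ff 26.6 F [-0.1 -0.9 -1.9] q [ 0.11  0.45 -0.48  2.    0.3   0.75 -0.42]
conf 0.8 foot-grip [  -3.  -59. -105.] tilt 1.06
conf 0.57 foot-grip [-175. -168. -213.] tilt 0.9
```

step_arm(delta_pos=[[4,0,0],[8,-0.5,4],[12,-1,10],[15,-1,14],[14,0,16],[10,0,14],[5,0,11],[2,0,7],[0,0,4],[0,0,4],[0,0,3],[0,0,0]], turn=[0,0,0,0,0,0,0,0,0,0,0,0], fingers=[20,20,20,20,20,20,20,20,20,20,20,20])

```text
time_s: 20.0
position: [0.5329, 0.1416, 0.1238]
tcp_rot: [0.0, 0.657, 0.754, 0.0]
ft_force: [-0.1, -0.9, -1.2]
finger_gap: 0.315
finger_force: 26.5
```

Run:
```python
from h import *
go(tray(0,.0055,.119));tilt()
```

```text
t 20.0 phi 1.707 tray [  3.4  59.8 123.8] tool delta mm [-54.4  -0.3   4.8] gap 26.9 ff 26.5 F [-0.1 -0.9 -1.2] q [-0.08  0.57 -0.4   2.08  0.4   0.57 -0.64]
conf 0.65 foot-grip [  -4.  -60. -100.] tilt 1.03
```

step_arm(delta_pos=[[0,0,1.5],[0,0,1.5],[0,0,1.5],[0,0,0]], turn=[0,0,0,0], fingers=[20,20,20,20])

```text
time_s: 20.43
position: [0.5337, 0.1443, 0.1209]
tcp_rot: [0.0, 0.657, 0.754, 0.002]
ft_force: [-2.6, 5.1, 13.3]
finger_gap: 0.314
finger_force: 27.7
```

step_arm(delta_pos=[[-1,0,1.5],[-1,0,0.5],[-1,0,0.5],[0,0,0]], turn=[0,0,0,0], fingers=[20,20,20,20])

```text
time_s: 20.77
position: [0.5348, 0.1443, 0.1202]
tcp_rot: [0.0, 0.656, 0.755, 0.005]
ft_force: [-6.5, 11.2, 27.3]
finger_gap: 0.309
finger_force: 29.8
```

step_arm(delta_pos=[[-3,0,-0.5],[-3,0,-1],[-3,0,-1],[-3,0,-0.5],[0,0,0]], turn=[0,0,0,0,0], fingers=[20,20,20,20,20])

```text
time_s: 21.18
position: [0.537, 0.1313, 0.1233]
tcp_rot: [0.001, 0.656, 0.754, 0.005]
ft_force: [-4.7, 9.6, 28.0]
finger_gap: 0.314
finger_force: 33.7
```

Run:
```python
from h import *
go(tray(0,.0055,.119));tilt()
```

```text
t 21.18 phi 1.7097 tray [  5.4  48.9 123.3] tool delta mm [-43.7  -3.1   4. ] gap 26.8 ff 33.7 F [-4.7  9.6 28. ] q [-0.06  0.57 -0.41  2.08  0.41  0.56 -0.62]
conf 0.7 foot-grip [  -3.  -55. -104.] tilt 1.09
```

step_arm(delta_pos=[[-3,0,-0.3],[-3,0,-0.3],[-3,0,-0.3],[-3,0,-0.3],[-3,0,-0.3],[-3,0,-0.2],[-3,0,-0.2],[-3,0,-0.2],[0,0,0]], turn=[0,0,0,0,0,0,0,0,0], fingers=[20,20,20,20,20,20,20,20,20])

```text
time_s: 22.03
position: [0.5392, 0.1049, 0.1242]
tcp_rot: [0.001, 0.657, 0.754, 0.002]
ft_force: [-3.9, 4.3, 20.1]
finger_gap: 0.316
finger_force: 40.2
```

Run:
```python
from h import *
go(tray(0,.0055,.119));tilt()
bot.snapshot("side");print([np.round(untray(d["position"])*1e3) for d in bot.place_of("side","spot_mid")],[np.round(untray(d["position"])*1e3) for d in bot.place_of("side","blue_bottle")])
```

```text
t 22.03 phi 1.7079 tray [  2.6  22.6 124.2] tool delta mm [-17.3  -1.7   5.2] gap 27.0 ff 40.2 F [-3.9  4.3 20.1] q [-0.01  0.57 -0.41  2.08  0.41  0.56 -0.58]
conf 0.64 foot-grip [  -2.  -28. -111.] tilt 1.32
[array([ 3., -7., 29.]), array([ 29., 444.,   1.])] [array([-93.,  -5.,  29.]), array([  -4., -539.,    2.])]
```

step_arm(delta_pos=[[-3,0,-0.2],[-3,0,-0.2],[-3,0,-0.1],[-3,0,0],[-3,0,0],[-3,0,0.1],[-3,0,0.2],[-3,0,0.3],[0,0,0]], turn=[0,0,0,0,0,0,0,0,0], fingers=[20,20,20,20,20,20,20,20,20])

```text
time_s: 23.03
position: [0.542, 0.0796, 0.123]
tcp_rot: [0.001, 0.657, 0.754, 0.001]
ft_force: [-2.8, 1.2, 10.9]
finger_gap: 0.31
finger_force: 40.1
```

Run:
```python
from h import *
go(tray(0,.0055,.119));tilt()
```

```text
t 23.03 phi 1.7071 tray [  0.5  -2.8 123. ] tool delta mm [ 8.2 -1.   4. ] gap 26.5 ff 40.1 F [-2.8  1.2 10.9] q [ 0.04  0.57 -0.41  2.08  0.42  0.56 -0.54]
conf 0.98 foot-grip [  -0.   -7. -112.] tilt 1.51
```

step_arm(delta_pos=[[-2,0,1],[-2,0,1],[0,0,0.5],[0,0,0],[0,0,-2],[0,0,-2.5],[0,0,-2.5],[0,0,0],[0,0,0]], turn=[0,0,0,0,0,0,0,0,0], fingers=[20,20,20,20,20,20,20,20,20])

```text
time_s: 23.88
position: [0.5417, 0.0754, 0.1262]
tcp_rot: [-0.0, 0.657, 0.754, -0.0]
ft_force: [0.8, 0.5, -1.3]
finger_gap: 0.318
finger_force: 39.5
```

Run:
```python
from h import *
go(tray(0,.0055,.119));tilt()
for c in ("wrist","side","top"):
    if c!="wrist": bot.snapshot(c)
    for l in ("orange_bottle","spot_mid","blue_bottle","green_bottle"): print(c,l,[(np.round(untray(d["position"])*1e3).tolist(),round(d["confidence"],2)) for d in bot.place_of(c,l) if np.abs(untray(d["position"])[:2]).max()<.12])
```

```text
t 23.88 phi 1.7075 tray [ -0.6  -6.8 126.2] tool delta mm [12.3 -0.1  7.2] gap 27.2 ff 39.5 F [ 0.8  0.5 -1.3] q [ 0.05  0.56 -0.42  2.08  0.41  0.57 -0.52]
conf 0.69 foot-grip [  -2.   -2. -113.] tilt 1.55
wrist orange_bottle [([-3.0, -17.0, 32.0], 0.69)]
wrist spot_mid [([-0.0, -3.0, 27.0], 0.9)]
wrist blue_bottle [([-91.0, -8.0, 26.0], 0.7)]
wrist green_bottle [([89.0, -3.0, 28.0], 0.83)]
side orange_bottle [([-2.0, -15.0, 33.0], 0.7)]
side spot_mid [([1.0, -9.0, 26.0], 0.87)]
side blue_bottle [([-92.0, -4.0, 27.0], 0.96)]
side green_bottle [([89.0, -3.0, 26.0], 0.97)]
top orange_bottle []
top spot_mid [([91.0, -5.0, 30.0], 0.74)]
top blue_bottle []
top green_bottle [([92.0, -8.0, 30.0], 0.53)]
```

step_arm(delta_pos=[[2,0.5,0],[3,1,0],[4,1,0],[3,0.5,0],[0,0,1.5],[0,0,1.5],[0,0,1],[0,0,0]], turn=[0,0,0,0,0,0,0,0], fingers=[20,20,20,20,20,20,20,20])

```text
time_s: 25.35
position: [0.5431, 0.0878, 0.1225]
tcp_rot: [0.0, 0.657, 0.754, -0.0]
ft_force: [-1.1, -0.7, 4.3]
finger_gap: 0.312
finger_force: 40.2
```

step_arm(delta_pos=[[0,0,1],[0,0,0]], turn=[0,0], fingers=[20,20])

```text
time_s: 25.52
position: [0.5433, 0.0878, 0.1223]
tcp_rot: [0.001, 0.657, 0.754, 0.0]
ft_force: [-2.5, -0.6, 13.7]
finger_gap: 0.31
finger_force: 41.1
```

Run:
```python
from h import *
go(tray(0,.0055,.119));tilt()
for c in ("wrist","side"):
    if c!="wrist": bot.snapshot(c)
    for l in ("orange_bottle","spot_mid"): print(c,l,[(np.round(untray(d["position"])*1e3).tolist(),round(d["confidence"],2)) for d in bot.place_of(c,l) if np.abs(untray(d["position"])[:2]).max()<.12])
```

```text
t 25.52 phi 1.7076 tray [  3.3   5.1 122.3] tool delta mm [ 0.3 -3.4  3.3] gap 26.5 ff 41.1 F [-2.5 -0.6 13.7] q [ 0.02  0.57 -0.41  2.08  0.42  0.57 -0.55]
conf 0.67 foot-grip [  -5.   -1. -112.] tilt 1.56
wrist orange_bottle [([-1.0, -4.0, 29.0], 0.67)]
wrist spot_mid []
side orange_bottle [([4.0, -6.0, 26.0], 0.9)]
side spot_mid [([3.0, -8.0, 26.0], 0.68)]
```

step_arm(delta_pos=[[0,0,-0.7],[0,0,0],[0,0,0],[0,0,0],[0,0,0],[0,0,0],[0,0,-10],[0,0,-20],[0,0,-30],[0,0,-35],[0,0,-30],[0,0,0]], turn=[0,0,0,0,0,0,0,0,0,0,0,0], fingers=[20,28,32,40,48,50,50,50,50,50,50,50])

```text
time_s: 26.87
position: [0.5454, 0.0891, 0.2531]
tcp_rot: [0.003, 0.657, 0.754, 0.003]
ft_force: [0.7, 1.1, -1.3]
finger_gap: 0.581
finger_force: 0.0
```

Run:
```python
from h import *
go(tray(-.100,-.29,.20))
for c in ("wrist","side"):
    bot.snapshot(c)
    for l in ("orange_bottle","spot_mid","blue_bottle","green_bottle"): print(c,l,[(np.round(untray(d["position"])*1e3).tolist(),round(d["confidence"],2)) for d in bot.place_of(c,l) if np.abs(untray(d["position"])[:2]).max()<.12])
print([(np.round(untray(d["position"])*1e3),round(d["confidence"],2)) for d in bot.place_of("side","lever_grip")][:2])
im=bot.snapshot("side");cv2.imwrite("pics/s6.png",cv2.resize(im[110:310,160:400,::-1],None,fx=3,fy=3,interpolation=cv2.INTER_CUBIC))
```

```text
t 26.87 phi 1.7079 tray [  5.6   5.9 253.1] tool delta mm [-301.3  -89.5   52.2] gap 49.6 ff 0.0 F [ 0.7  1.1 -1.3] q [ 0.12  0.41 -0.52  1.96  0.27  0.84 -0.41]
wrist orange_bottle [([1.0, -5.0, 28.0], 0.7)]
wrist spot_mid []
wrist blue_bottle [([-93.0, -7.0, 27.0], 0.97)]
wrist green_bottle [([86.0, -0.0, 29.0], 0.9)]
side orange_bottle [([0.0, -7.0, 27.0], 0.75)]
side spot_mid [([2.0, -7.0, 23.0], 0.84)]
side blue_bottle [([-89.0, -1.0, 28.0], 0.62), ([90.0, -1.0, 29.0], 0.25), ([0.0, -7.0, 25.0], 0.25)]
side green_bottle [([89.0, -1.0, 27.0], 0.6)]
[(array([ -21., -290.,  182.]), 0.47)]
```

View pics/s6.png

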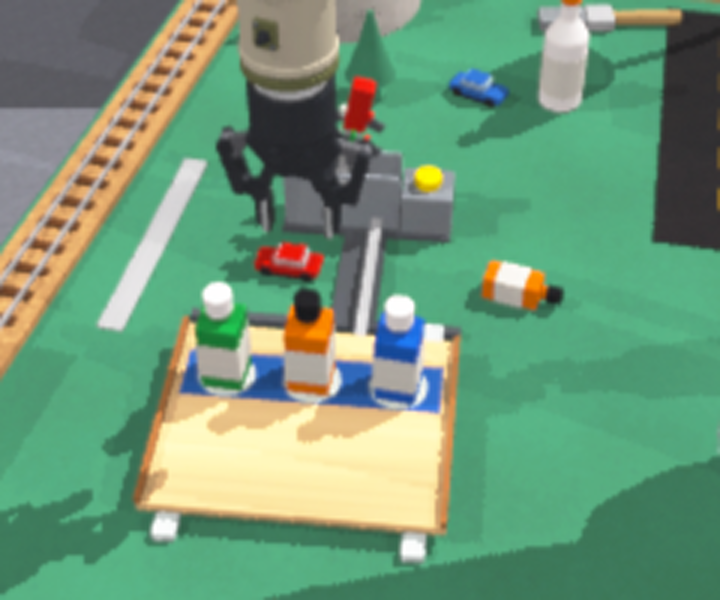

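The picture shows the orange bottle standing on its spot at (310,345), with green (222,345) and blue (398,355) unmoved and the lever still on. Next the release button.

step_arm(delta_pos=[[-15,-5,0],[-33,-10,0],[-33,-10,0],[-33,-10,0],[-33,-10,0],[-33,-10,0],[-33,-10,0],[-33,-10,0],[-33,-10,0],[-22,-6,0],[0,0,0],[0,0,0]], turn=[0,0,0,0,0,0,0,0,0,0,0,0], fingers=[50,50,50,50,0,0,0,0,0,0,0,0])

```text
time_s: 28.47
position: [0.4936, -0.2239, 0.2466]
tcp_rot: [-0.0, 0.658, 0.753, -0.0]
ft_force: [0.2, -0.0, -0.1]
finger_gap: -0.0
finger_force: 0.0
```

step_arm(delta_pos=[[0,0,0],[0,0,0],[0,0,0],[0,0,0],[0,0,0],[0,0,0],[0,0,0],[0,0,0],[0,0,0],[0,0,0],[0,0,0],[0,0,0]], turn=[0.12,0.12,0.12,0.12,0.12,0.12,0.12,0.12,0.12,0.12,0.12,0.12], fingers=[0,0,0,0,0,0,0,0,0,0,0,0])

```text
time_s: 29.47
position: [0.4946, -0.2207, 0.247]
tcp_rot: [-0.0, 0.991, 0.132, 0.0]
ft_force: [-0.3, -0.3, -0.4]
finger_gap: -0.003
finger_force: 0.0
```

step_arm(delta_pos=[[0,0,0],[0,0,0],[0,0,0]], turn=[0.076,0,0], fingers=[0,0,0])

```text
time_s: 29.72
position: [0.4945, -0.2211, 0.247]
tcp_rot: [-0.0, 0.995, 0.098, 0.0]
ft_force: [-0.1, -0.4, 0.4]
finger_gap: -0.0
finger_force: 0.0
```

Run:
```python
from h import *
go(tray(-.102,-.29,.076))
for c in ("wrist","side"):
    bot.snapshot(c)
    for l in ("button_top","lever_hinge","lever_grip"): print(c,l,[(np.round(untray(d["position"])*1e3).tolist(),round(d["confidence"],2)) for d in bot.place_of(c,l)][:1])
```

```text
t 29.72 phi 0.1968 tray [-103.6 -288.8  247. ] tool delta mm [  1.6   1.3 171. ] gap -0.0 ff 0.0 F [-0.1 -0.4  0.4] q [ 0.38  0.36 -0.09  2.    0.04  0.78 -1.11]
wrist button_top [([-97.0, -291.0, 77.0], 0.6)]
wrist lever_hinge [([0.0, -293.0, 68.0], 0.66)]
wrist lever_grip [([-24.0, -291.0, 179.0], 0.58)]
side button_top [([-102.0, -287.0, 75.0], 0.43)]
side lever_hinge [([-0.0, -291.0, 73.0], 0.73)]
side lever_grip [([-23.0, -293.0, 182.0], 0.52)]
```

step_arm(delta_pos=[[1,1,35],[0,0,35],[0,0,35],[0,0,30],[0,0,20],[0,0,10],[0,0,0]], turn=[0,0,0,0,0,0,0], fingers=[0,0,0,0,0,0,0])

```text
time_s: 30.7
position: [0.4943, -0.2231, 0.08]
tcp_rot: [-0.001, 0.995, 0.096, -0.002]
ft_force: [0.2, 0.3, 0.3]
finger_gap: 0.0
finger_force: 0.0
```

step_arm(delta_pos=[[0,0,4],[0,0,4],[0,0,4],[0,0,3],[0,0,0],[0,0,0]], turn=[0,0,0,0,0,0], fingers=[0,0,0,0,0,0])

```text
time_s: 31.2
position: [0.496, -0.2239, 0.0677]
tcp_rot: [0.0, 0.995, 0.096, 0.001]
ft_force: [-0.5, -1.9, 5.6]
finger_gap: 0.0
finger_force: 2.6
```

step_arm(delta_pos=[[0,0,1],[0,0,0],[0,0,0],[0,0,0],[0,0,0],[0,0,0],[0,0,0],[0,0,0],[0,0,0],[0,0,0],[0,0,0],[0,0,0]], turn=[0,0,0,0,0,0,0,0,0,0,0,0], fingers=[0,0,0,0,0,0,0,0,0,0,0,0])

```text
time_s: 32.2
position: [0.496, -0.2239, 0.0671]
tcp_rot: [0.001, 0.995, 0.096, 0.001]
ft_force: [-0.8, -0.1, 9.4]
finger_gap: -0.004
finger_force: 4.8
```

step_arm(delta_pos=[[0,0,0],[0,0,0],[0,0,0],[0,0,0],[0,0,0],[0,0,0],[0,0,0],[0,0,0]], turn=[0,0,0,0,0,0,0,0], fingers=[0,0,0,0,0,0,0,0])

```text
time_s: 32.87
position: [0.496, -0.2239, 0.0671]
tcp_rot: [0.001, 0.995, 0.096, 0.001]
ft_force: [-0.4, -0.8, 9.1]
finger_gap: 0.001
finger_force: 4.8
```

Run:
```python
from h import *
go(tray(-.1,-.29,.076))
for c in ("side","top"):
    bot.snapshot(c)
    print(c,[(np.round(untray(d["position"])*1e3).tolist(),round(d["confidence"],2)) for d in bot.place_of(c,"lever_grip")][:2])
```

```text
t 32.87 phi 0.1916 tray [-102.7 -291.9   67.1] tool delta mm [ 2.7 -1.9 -8.9] gap 0.0 ff 4.8 F [-0.4 -0.8  9.1] q [ 0.36  0.63 -0.06  2.14  0.09  0.37 -1.15]
side [([50.0, -289.0, 174.0], 0.53), ([-256.0, -544.0, -2.0], 0.45)]
top [([49.0, -291.0, 172.0], 0.7), ([-7.0, -536.0, -1.0], 0.53)]
```

The lever is at rest (grip x about +49 mm, z 173 mm). Withdrawing straight up.

step_arm(delta_pos=[[0,0,-6],[0,0,-12],[0,0,-25],[0,0,-35],[0,0,-40],[0,0,-40],[0,0,-25],[0,0,0],[0,0,0],[0,0,0],[0,0,0],[0,0,0]], turn=[0,0,0,0,0,0,0,0,0,0,0,0], fingers=[0,0,0,0,0,0,0,0,0,0,0,0])

```text
time_s: 34.07
position: [0.4945, -0.2232, 0.2477]
tcp_rot: [-0.001, 0.995, 0.096, -0.001]
ft_force: [-0.1, -0.2, -0.4]
finger_gap: -0.001
finger_force: 0.0
```

Run:
```python
from h import *
go(tray(-.1,-.29,.25));bot.snapshot("side")
for l in ("lever_grip","orange_bottle","spot_mid","blue_bottle","green_bottle","red_car","button_top"): print(l,[(np.round(untray(d["position"])*1e3).tolist(),round(d["confidence"],2)) for d in bot.place_of("side",l)][:3])
bot.close_job()
```

```text
t 34.07 phi 0.192 tray [-104.  -290.9  247.7] tool delta mm [ 4.  -0.9 -2.3] gap -0.1 ff 0.0 F [-0.1 -0.2 -0.4] q [ 0.39  0.36 -0.09  1.99  0.05  0.79 -1.11]
lever_grip [([49.0, -289.0, 172.0], 0.77), ([-3.0, -289.0, 74.0], 0.45)]
orange_bottle [([-16.0, 271.0, 17.0], 0.98), ([-1.0, -8.0, 27.0], 0.76), ([88.0, 0.0, 27.0], 0.68)]
spot_mid [([2.0, -8.0, 26.0], 0.77), ([90.0, -2.0, 27.0], 0.64), ([-151.0, -549.0, -2.0], 0.3)]
blue_bottle [([-90.0, -3.0, 27.0], 0.89), ([88.0, -1.0, 28.0], 0.42)]
green_bottle [([88.0, -2.0, 26.0], 0.88)]
red_car [([55.0, -192.0, 3.0], 0.78)]
button_top [([-102.0, -285.0, 75.0], 0.44)]
the job is handed in; nothing more can be done
```

I set the brake in the third notch, stood the large orange bottle on the middle spot between its neighbours, then released the brake so the lever sprang back to rest, and handed the job in at 34 s.

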